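# Clear the failed print off the pile into the reject bin

## Robot

A 6-joint arm with a two-finger parallel gripper is mounted at the origin on the work surface. World frame = base frame: x ahead of the robot, y to its left, z up, the work surface at z = 0. Lengths are in mm, angles in rad, forces in N, time in s.
With the tool pointing down it reaches from about 275 to 1000 mm from the base axis. Payload 8.4 kg.
Tool frame: the origin (TCP) lies between the finger pads; the fingertips stand r.finger_overhang ahead of it and the grasp point (between the pads) is the TCP (r.finger_overhang is the distance from the TCP to the fingertips, in mm); z points along the fingers, y is the line along which they close (so a half turn about z gives the same grasp; the last joint's range is limited). The gripper opens to 85 mm and grips with 20 to 120 N. Pads are 22 mm wide; open, the fingers measure 114 mm over their backs; the gripper's body (76 mm by 85 mm) begins 54 mm behind the grasp point. The pads swing forward as they close: fully open they stand 13 mm farther back than shut.
Start: joints at [-1.19, 0.353, 1.633, -0, 1.155, -0.002], TCP at [233.448, -579.767, 250.281] pointing down, gripper open.
Joint ranges: [-2.63, 2.63], [-0.92, 2.1], [0.06, 2.66], [-1.3, 4.44], [0, 2.69], [-3.02, 3.02]. Speed limits (rad/s): [2.22, 2.22, 2.79, 3.14, 3.14, 3.14].

## Interface

Orientations are given as [roll, pitch, yaw] about the fixed x, y, z axes, in that order (R = Rz(yaw) Ry(pitch) Rx(roll)).
In Python, from rig import r, cams, sign_off gives the robot as it stands.
- The arm moves only by the shell command python3 -m crank 'ROWS' [FORCE]. ROWS is JSON, a list of rows, each a list of 7 numbers: the shift along the tool's x, y, z in m, then the turn, a rotation vector about the tool's x, y, z in rad, then the closure, from 0 (fully open) to 1 (shut). In form: [[dx, dy, dz, ax, ay, az, gripper], ...]. A call has 1 to 5 rows; each row is the pose to reach, as a shift and turn from the pose commanded when the call began, along the tool's axes at that moment; what a row does not reach only later rows make up. A row lasts 1/10 s, in which the tool goes at most 50 mm and 8.59 degrees, less where a joint would pass 70% of its speed; a pose out of reach is approached as far as the arm can. A call with a gripper value outside its range is refused whole. The fingers move at their own pace and stop on an object; FORCE is the grip in N (left out, the last holds). Time passes only in rows, so rows that repeat a pose let the fingers close. It gives the time, the measured TCP pose, the force, the opening and the grip force at its end, in the units of the state.
- r.sense(): the state, without advancing time (a new reading comes with each control period).
- cams.grab_frame(name): name is "scene" or "top"; returns a dict with "image" (480x640x3 uint8, red, green, blue), "fx", "fy", "cx", "cy" (pixels), "D" ([k1, k2, p1, p2, k3] as OpenCV has them; the pictures are not rectified), "position" and "orientation" of the camera in the world. Camera axes: x right, y down, z forward; pixel columns grow to the right and rows downward; lengths in mm; the calibration is good to about 2 mm. A picture is of the moment at which its call begins. There is no depth.
- sign_off(): hands the job in; it is judged then, once.
The state is a dict: "clock": time; "qpos": joint angles; "qvel": joint speeds; "joint_efforts": joint torques, N m; "eef_pos": TCP position; "tcp_rot": TCP orientation; "contact_force": force on the tool from outside, world axes, zero at the start; "wrist_torque": the same for the moment, N m; "opening": opening from 0.0 (shut) to 1.0 (fully open); "grasp_force": force on a finger pad.
Only numpy, scipy, OpenCV 4.12 (cv2) and the standard library are available. Lean on these libraries where they do the work, as an engineer would, in place of code of your own. Each camera call takes 0.05 s, during which the arm holds its last target. There are 200 camera calls.

## Task

On top of one of the two piles of nested storage boxes sits a failed print: plain orange, no pink rim, broken dividers. Lift it straight up off its pile without disturbing the good boxes, stand it on end on the bench and let go, then take it again by its upper end and post it end first down through the sprung flap in the reject bin's red lid, keeping hold until it has pushed the flap well open. Leave it inside the bin with the flap shut, and everything else on the bench as it was.

Things in the scene. Friction and masses are not known exactly. Their poses are not given: they have to be found in the camera images.
- reject: the failed print: open box, plain orange, no pink rim, dividers broken off low. 124 mm long (x), 56 wide (y), 44 high (z); 4 mm walls, flat vertical outer faces. Foot below 5 mm high, set in 5.5 mm all round. Origin: centre of the foot's underside; walls span z 5 to 44 mm. 0.12 kg. Starts upright on a pile, origin 98 mm up, foot inside the rim below. Stands steadily on either end, 124 mm tall.
- box_a1: good box at the bottom of the pile under the failed print. Good boxes: orange with pink rim and dividers, 124 mm (x) by 56 (y), 54 high, same 5 mm foot, dividers 7.5 mm below the rim, 0.14 kg; origin at the centre of the foot's underside. Nested boxes stand 49 mm apart in height, 1.5 mm play on each side of the foot.
- box_a2: good box nested on box_a1, directly under the failed print; size and origin as box_a1
- box_b1: good box at the bottom of the other pile, which has good boxes only; size and origin as box_a1
- box_b2: good box nested on top of box_b1 (pile 103 mm high); size and origin as box_a1
- bin: the reject bin, fixed: a closed grey steel case 200 mm (x) by 220 mm (y) with a flat red lid, its top 195 mm above the bench, overhanging 3 mm all round; walls 4 mm, empty inside. Origin: centre of its underside. The door with the lock faces its -x.
- slot (a point): centre of the slot in the bin's red lid, at the lid's top face, axes as the bin's: slot 60 mm wide (x), 76 mm long (y), thin bright steel surround, lid 5 mm thick. The failed print passes only end first, its 56 mm width along the slot's y. A steel flap closes the slot flush, hinged on the slot's +x edge, swinging down into the bin.
- flap (a joint): angle of the flap in rad: 0 shut (level), grows as it is pushed down, 1.5 fully down. A light spring shuts it: about 0.15 N at its free edge to start, 0.5 N when open. Wide open it hangs 57 mm below the lid; a box let go when most of its length is through slides past it and drops in.
- spool: bystander: part-used pink filament spool lying flat, 160 mm diameter, 55 mm high, origin at the centre of its underside
- scraper: bystander: bed scraper with a black handle, about 200 mm long, lying along its x axis
- ipa: bystander: white cleaner bottle with a blue cap, 60 mm diameter, 160 mm tall, origin at the centre of its underside
- glue: bystander: white glue stick with a yellow cap standing upright, 29 mm diameter, 96 mm tall, origin at the centre of its underside
- cutters: bystander: side cutters with red handles, about 150 mm long, lying along its x axis
- caliper: bystander: steel caliper with a black display housing, 180 mm long along x, 14 mm high, lying flat
There are look-alikes about, which are no part of the job. Leave any black or green look-alike of the reject alone.

How it is judged:
By the outcome, as a careful person would: the job done as asked, in the order asked, and still so for the second after the job is handed in, with the robot touching nothing.
It also fails if it takes over 62 s, if anything falls off the work surface, if the arm or the gripper's body presses on something with over 40 N, if the wrist force passes 120 N, or if a joint passes its speed limit or range.

## Working session

There is one attempt and no reset: what is moved stays moved. The work goes in short steps, Python scripts to look and compute and a shell command to move; the robot and the scene stay as the last step left them, time stands still between calls to the robot, and variables do not carry over. Pictures are saved under pics/ and viewed, at most 10 in all, crops included, and the job is handed in when it is done.

```bash
ls; mkdir -p pics
python3 - <<'E'
from rig import r,cams
import cv2,numpy as np
s=r.sense();print({k:np.round(v,3).tolist() for k,v in s.items()},r.finger_overhang)
for n in("scene","top"):
    f=cams.grab_frame(n);cv2.imwrite(f"pics/{n}0.png",f["image"][...,::-1])
    print(n,[f[k] for k in("fx","fy","cx","cy","D","position","orientation")])
E
```

```text
pics
{'clock': 0.0, 'qpos': [-1.19, 0.354, 1.634, -0.0, 1.155, -0.002], 'qvel': [0.001, -0.001, -0.0, 0.0, -0.001, -0.0], 'joint_efforts': [0.005, -60.524, -34.207, 0.0, 0.009, 0.0], 'eef_pos': [233.248, -579.316, 249.561], 'tcp_rot': [-3.14, 0.0, 0.383], 'contact_force': [-0.006, -0.034, -0.066], 'wrist_torque': [0.03, 0.034, -0.007], 'grasp_force': 0.0, 'opening': 1.0} 19.0
scene [460.8259797854299, 460.8259797854299, 319.21207001944265, 245.92564088469203, array([-0.01440254,  0.        ,  0.        ,  0.        ,  0.        ]), array([1594.33224803,  370.68535131,  930.11528095]), array([-2.18772482, -0.01290549,  1.88680672])]
top [460.0074592636713, 460.0074592636713, 314.82657050574244, 237.33751721025536, array([-0.03626756,  0.        ,  0.        ,  0.        ,  0.        ]), array([ 362.1227569 ,   59.57683096, 1659.98928464]), array([-3.03338345, -0.01885045, -1.55987559])]
```

View pics/scene0.png

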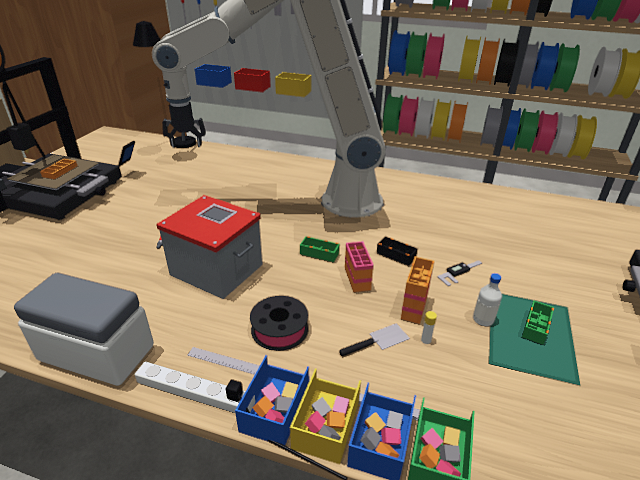

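View pics/top0.png

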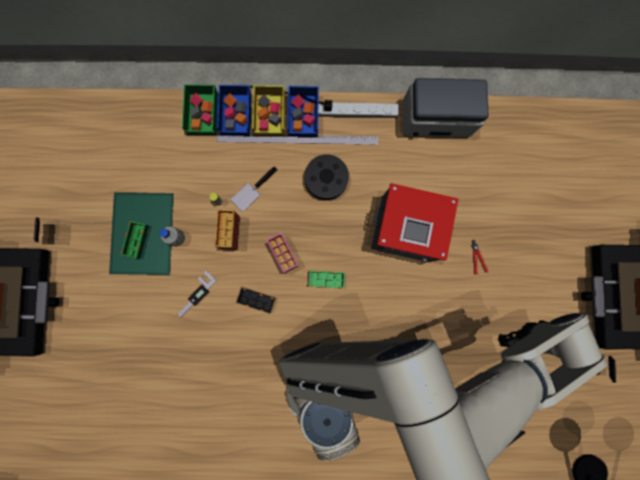

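Scene: orange pile at (420,272), pink-rimmed pile at (358,262), bin slot at (216,213). Top: orange pile at (228,230), pink-rimmed pile at (282,254), slot at (417,232).
Possible confusions in the scene view: pink-rimmed good pile (358,262), green (320,249), black (398,250), green on the mat (540,322), and an orange print on the printer (60,168). My choice is the orange pile top at (420,272). Next is a close crop to check it.

Run:
```python
import cv2,numpy as np
a=cv2.imread("pics/scene0.png");b=cv2.imread("pics/top0.png")
def c(i,x,y,w,h): return cv2.resize(i[y:y+h,x:x+w],(400,300),interpolation=cv2.INTER_CUBIC)
# each crop 80x60 (5x) / 120x90 (3.33x)
o=np.vstack([np.hstack([c(a,380,253,80,60),c(b,190,200,80,60)]),np.hstack([c(a,150,190,120,90),c(b,360,175,120,90)])])
cv2.imwrite("pics/crop1.png",o)
```

```text
(no output)
```

View pics/crop1.png

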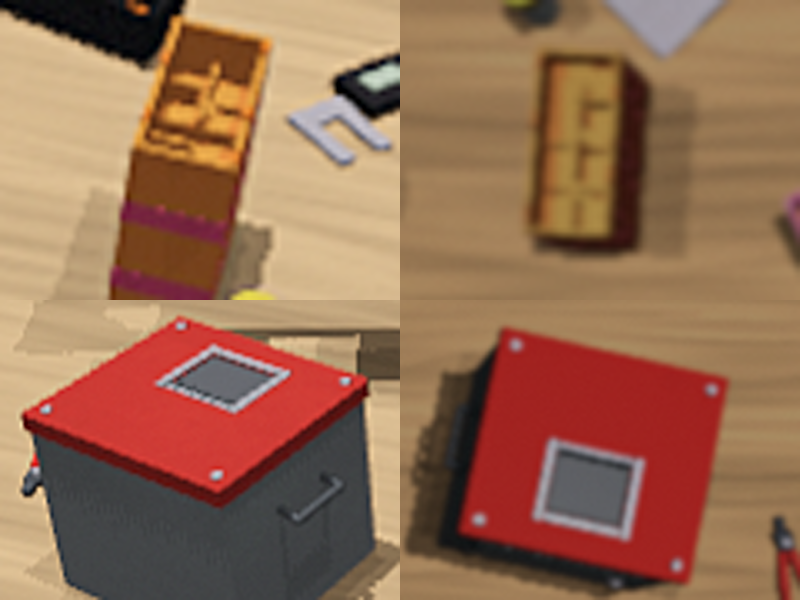

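Confirmed in the crops: the top box of this pile has no pink rim (both pink rims are below it) and its dividers are broken. The slot is clear in both views, with the lock and door facing the robot. Next: fit poses from the corners in both views.

```bash
cat > h.py <<'E'
import numpy as np, cv2
from scipy.spatial.transform import Rotation as R
from scipy.optimize import least_squares
from rig import r,cams
F={n:cams.grab_frame(n) for n in("scene","top")}
def proj(n,P):
    f=F[n];Q=R.from_euler("xyz",f["orientation"]).as_matrix()
    P=np.asarray(P,float).reshape(-1,3)
    K=np.array([[f["fx"],0,f["cx"]],[0,f["fy"],f["cy"]],[0,0,1]])
    return cv2.projectPoints((P-f["position"])@Q,np.zeros(3),np.zeros(3),K,f["D"])[0].reshape(-1,2)
def tri(pix): # {cam:(u,v)} -> point
    s=least_squares(lambda p:np.concatenate([proj(n,p)[0]-pix[n] for n in pix]),[600,0,100]);return s.x,np.abs(s.fun).max()
def rect(pix,L,W,fixed_z=None,yaw0=0): # corners order (+x+y),(+x-y),(-x-y),(-x+y)
    c=np.array([[L,W],[L,-W],[-L,-W],[-L,W]])/2
    def pts(v):
        R2=np.array([[np.cos(v[3]),-np.sin(v[3])],[np.sin(v[3]),np.cos(v[3])]])
        return np.c_[c@R2.T+v[:2],np.full(4,v[2])]
    fun=lambda v:np.concatenate([(proj(n,pts(v))-pix[n]).ravel() for n in pix])
    s=least_squares(fun,[600,0,100,yaw0]);return s.x,np.abs(s.fun).max()
def on_z(n,uv,z):
    return least_squares(lambda p:proj(n,[p[0],p[1],z])[0]-uv,[600,0]).x
E
python3 - <<'E'
from h import *
np.set_printoptions(precision=2,suppress=True)
# +x = image up in top, +y = image left
box={"top":[(218,210.6),(235.2,210.6),(233.4,247.4),(216,246.8)],"scene":[(428,287.4),(406.4,283.4),(416.4,256.6),(434,261)]}
slot={"top":[(404.4,216.4),(432.9,223),(429,246.4),(400.5,241.6)],"scene":[(220.8,223.3),(197.1,215.2),(213.6,203.8),(237,212.2)]}
lid={"top":[(390.6,183.4),(458.1,199),(447,259.6),(378,244.9)],"scene":[(216,238.1),(157.2,214.5),(204,195.4),(260.4,214.6)]}
for nm,d,L,W in(("box",box,124,56),("slot",slot,72,88),("lid",lid,206,226)):
    t=[tri({n:d[n][i] for n in d}) for i in range(4)]
    print(nm,[np.round(a[0]).tolist()+[round(a[1],1)] for a in t]); print("  fit",rect(d,L,W))
for nm,uv,z in(("green",(326,280),40),("pink",(282,254),103),("cutters",(480,257),10),("black",(256,300),40),("glue",(214,199),96),("ipa",(168,235),160),("spool",(326,177),55)): print(nm,on_z("top",uv,z))
E
```

```text
box [[613.0, 362.0, 135.0, np.float64(1.3)], [614.0, 305.0, 134.0, np.float64(1.3)], [490.0, 310.0, 138.0, np.float64(2.3)], [492.0, 364.0, 136.0, np.float64(1.1)]]
  fit (array([552.2 , 335.2 , 135.86,  -0.03]), np.float64(2.4898479544964403))
slot [[593.0, -254.0, 196.0, np.float64(0.5)], [572.0, -346.0, 193.0, np.float64(0.8)], [496.0, -332.0, 194.0, np.float64(0.8)], [511.0, -242.0, 190.0, np.float64(0.4)]]
  fit (array([ 543.23, -293.27,  193.4 ,   -0.19]), np.float64(2.120893699541597))
lid [[696.0, -208.0, 220.0, np.float64(0.3)], [649.0, -425.0, 223.0, np.float64(0.4)], [454.0, -390.0, 192.0, np.float64(0.9)], [500.0, -169.0, 189.0, np.float64(0.5)]]
  fit (array([ 574.76, -298.03,  206.87,   -0.22]), np.float64(5.012747936146013))
green [388.34  -9.91]
pink [473.38 142.68]
cutters [ 477.65 -570.63]
black [316.   233.73]
glue [660.68 380.71]
ipa [526.86 514.03]
spool [753.7   -6.25]
```

Run:
```python
from h import *
np.set_printoptions(precision=1,suppress=True)
def quad(c):
    c=cv2.convexHull(c)
    for e in np.linspace(.01,.15,60):
        a=cv2.approxPolyDP(c,e*cv2.arcLength(c,True),True)
        if len(a)==4: break
    q=a.reshape(-1,2).astype(float); c=c.reshape(-1,2).astype(float)
    return q
def fitmask(n,m,L,W,z,v0): # align model quad with mask by IoU on 4x supersampled image
    from scipy.optimize import minimize
    m4=cv2.resize(m.astype(np.float32),None,fx=4,fy=4,interpolation=cv2.INTER_LINEAR)
    c=np.array([[L,W],[L,-W],[-L,-W],[-L,W]])/2
    def cost(v):
        R2=np.array([[np.cos(v[2]),-np.sin(v[2])],[np.sin(v[2]),np.cos(v[2])]])
        p=proj(n,np.c_[c@R2.T+v[:2],np.full(4,z)])*4+1.5
        M=np.zeros_like(m4);cv2.fillPoly(M,[np.round(p*16).astype(np.int32)],1,shift=4)
        return np.abs(M-m4).sum()/M.sum()
    s=minimize(cost,v0,method="Nelder-Mead",options=dict(initial_simplex=np.array(v0)+np.array([[0,0,0],[12,0,0],[0,12,0],[0,0,.1]]),xatol=.01,fatol=1e-5))
    return s.x,s.fun
for n,roi in(("scene",(150,185,275,250)),("top",(365,170,470,270))):
    im=F[n]["image"].astype(int);m=((im[...,0]>130)&(im[...,1]<85)&(im[...,2]<85)).astype(np.uint8)
    k=np.zeros_like(m);x0,y0,x1,y1=roi;k[y0:y1,x0:x1]=1;m*=k
    cs,h=cv2.findContours(m,cv2.RETR_CCOMP,cv2.CHAIN_APPROX_NONE)
    holes=[c for c,q in zip(cs,h[0]) if q[3]>=0 and cv2.contourArea(c)>100]
    out=max([c for c,q in zip(cs,h[0]) if q[3]<0],key=cv2.contourArea)
    H=np.zeros_like(m);cv2.drawContours(H,[holes[0]],-1,1,-1);H&=(1-m)
    print(n,"lid quad",quad(out).tolist())
    for z in(195,):
        print(z,"slot surround",fitmask(n,H,76,92,z,[543,-293,-.2]),fitmask(n,H,72,88,z,[543,-293,-.2]))
        O=np.zeros_like(m);cv2.drawContours(O,[out],-1,1,-1)
        if n=="top":print(z,"lid",fitmask(n,O,206,226,z,[574,-298,-.2]))
    # steel dark flap inside: gray dark pixels
    sub=F[n]["image"]; d=((H>0)&(sub.max(2)<135)).astype(np.uint8)
    print("flap",fitmask(n,d,60,76,195,[543,-293,-.2]))
im=F["top"]["image"].astype(int);roi=im[205:253,212:240]
d=((im[...,0]-im[...,2]>60)).astype(np.uint8);k=np.zeros_like(d);k[203:256,210:243]=1
print("box top", fitmask("top",d*k*(im[...,0]>120),124,56,142,[552,335,-.03]))
```

```text
scene lid quad [[259.0, 213.0], [215.0, 247.0], [157.0, 224.0], [203.0, 195.0]]
195 slot surround (array([ 543.6, -292.7,   -0.2]), np.float64(0.15752364695072174)) (array([ 546.4, -293.7,   -0.2]), np.float64(0.2649022340774536))
flap (array([ 544.2, -292.9,   -0.2]), np.float64(0.10932996869087219))
top lid quad [[391.0, 183.0], [458.0, 199.0], [446.0, 259.0], [379.0, 244.0]]
195 slot surround (array([ 547.2, -292.7,   -0.2]), np.float64(0.1322764903306961)) (array([ 543. , -293. ,   -0.2]), np.float64(0.2457539439201355))
195 lid (array([ 580. , -301.3,   -0.2]), np.float64(0.0213191919028759))
flap (array([ 547.3, -294. ,   -0.2]), np.float64(0.11292672902345657))
box top (array([567.2, 342.5,  -0.1]), np.float64(1.071014642715454))
```

```bash
cat > d.py <<'E'
# delta from current pose to target, in tool axes: python3 d.py x y z pitch yaw(deg)  (roll=pi)
import sys,numpy as np
from scipy.spatial.transform import Rotation as R
from rig import r
np.set_printoptions(precision=4,suppress=True)
s=r.sense();Q=R.from_euler("xyz",s["tcp_rot"])
v=[float(a) for a in sys.argv[1:]]
T=R.from_euler("xyz",[180,v[3],v[4]],degrees=True)
print("t",round(s["clock"],2),"pos",np.round(s["eef_pos"],1),"rpy",np.round(s["tcp_rot"],3),"q",np.round(s["qpos"],2),"F",np.round(s["contact_force"],1),"open",round(s["opening"],3),"grip",round(s["grasp_force"],1))
print("shift m",Q.inv().apply(np.array(v[:3])-s["eef_pos"])/1000,"turn",(Q.inv()*T).as_rotvec())
E
python3 -m crank '[[0.164,-0.180,-0.008,0,0,0,0],[0.164,-0.180,-0.008,0,0,0,0],[0.164,-0.180,-0.008,0,0,0,0],[0.164,-0.180,-0.008,0,0,0,0],[0.164,-0.180,-0.008,0,0,0,0]]'
python3 -m crank '[[0.164,-0.180,-0.008,0,0,0,0],[0.164,-0.180,-0.008,0,0,0,0],[0.164,-0.180,-0.008,0,0,0,0],[0.164,-0.180,-0.008,0,0,0,0],[0.164,-0.180,-0.008,0,0,0,0]]'
python3 d.py 574 335 280 0 -2
python3 - <<'E'
from h import *
print([on_z("top",p,142).round(1).tolist() for p in[(218,210.6),(235.2,210.6),(233.4,247.4),(216,246.8)]],[on_z("scene",p,142).round(1).tolist() for p in[(428,287.4),(406.4,283.4),(416.4,256.6),(434,261)]])
E
```

```text
clock: 0.8
eef_pos: [318.6, -349.4, 258.4]
tcp_rot: [3.142, -0.0, 0.383]
contact_force: [0.7, -1.2, 0.1]
opening: 1.006
grasp_force: 0.0
clock: 1.3
eef_pos: [403.6, -121.1, 266.7]
tcp_rot: [3.141, -0.001, 0.383]
contact_force: [0.9, -0.4, 0.4]
opening: 1.004
grasp_force: 0.0
t 1.3 pos [ 403.6 -121.1  266.7] rpy [ 3.141 -0.001  0.383] q [-0.3   0.01  2.02  0.    1.11  0.89] F [ 0.9 -0.4  0.4] open 1.004 grip 0.0
shift m [ 0.3285 -0.3594 -0.0132] turn [ 0.0002 -0.0009  0.4179]
[[612.8, 356.5], [613.6, 299.2], [490.4, 301.5], [491.7, 359.0]] [[620.6, 364.9], [622.8, 308.1], [493.7, 315.8], [498.3, 366.5]]
```

```bash
python3 -m crank '[[0.164,-0.180,-0.007,0,0,0.21,0],[0.164,-0.180,-0.007,0,0,0.21,0],[0.164,-0.180,-0.007,0,0,0.21,0],[0.164,-0.180,-0.007,0,0,0.21,0],[0.164,-0.180,-0.007,0,0,0.21,0]]' >/dev/null
python3 d.py 577 334 240 45 -1.1
```

```text
t 1.9 pos [487.8 104.1 273.5] rpy [ 3.141 -0.001  0.173] q [ 0.21  0.13  1.87 -0.    1.14  1.61] F [ 0.1 -0.8  1. ] open 1.001 grip 0.0
shift m [ 0.1274 -0.2112  0.0335] turn [ 0.0756 -0.7835  0.1816]
```

```bash
python3 -m crank '[[0.127,-0.211,0.0,0.075,-0.784,0.182,0],[0.127,-0.211,0.0,0.075,-0.784,0.182,0],[0.127,-0.211,0.0,0.075,-0.784,0.182,0],[0.127,-0.211,0.0,0.075,-0.784,0.182,0],[0.127,-0.211,0.0,0.075,-0.784,0.182,0]]' >/dev/null
python3 d.py 577 334 220 45 -1.1
```

```text
t 2.4 pos [577.4 333.8 273.5] rpy [-3.135  0.734 -0.002] q [0.39 0.78 1.06 0.29 1.98 1.99] F [0.7 0.7 1. ] open 1.003 grip 0.0
shift m [0.0356 0.0001 0.04  ] turn [ 0.0057 -0.0515  0.0129]
```

```bash
python3 -m crank '[[0.035,0,0.039,0.006,-0.05,0.013,0],[0.07,0,0.0785,0.006,-0.05,0.013,0],[0.07,0,0.0785,0.006,-0.05,0.013,0],[0.07,0,0.0785,0.006,-0.05,0.013,0],[0.07,0,0.0785,0.006,-0.05,0.013,0]]' >/dev/null
python3 d.py 577 334 128 45 -1.1
python3 - <<'E'
from h import *
o=[]
for n,x,y in(("top",190,195),("scene",370,225)):
    im=F[n]["image"][...,::-1];o.append(cv2.resize(im[y:y+72,x:x+80],(400,360),interpolation=cv2.INTER_CUBIC))
cv2.imwrite("pics/hover.png",np.hstack(o))
E
```

```text
t 2.9 pos [577.  332.9 171.3] rpy [-3.139  0.777 -0.018] q [0.39 0.88 1.1  0.3  1.88 1.96] F [0.3 1.  1.4] open 0.999 grip 0.0
shift m [ 0.0303 -0.0011  0.0309] turn [-0.0017 -0.0086  0.001 ]
```

View pics/hover.png

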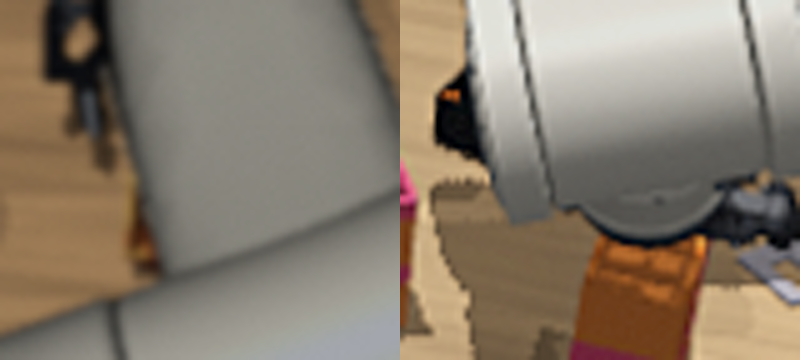

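The arm hides most of the box, but the visible finger clears it on the +y side. I'll lower, then close in small steps and watch for one-sided contact.

```bash
python3 -m crank '[[0.01,0,0.01,0,0,0,0],[0.02,0,0.02,0,0,0,0],[0.0305,-0.001,0.031,0,-0.008,0,0],[0.0305,-0.001,0.031,0,-0.008,0,0],[0.0305,-0.001,0.031,0,-0.008,0,0]]' |tail -4
python3 d.py 577 334 128 45 -1.1
for c in 0.12; do python3 -m crank '[[0,0,0,0,0,0,0.12],[0,0,0,0,0,0,0.16],[0,0,0,0,0,0,0.16]]' 20; python3 -m crank '[[0,0,0,0,0,0,0.2],[0,0,0,0,0,0,0.2]]'; python3 -m crank '[[0,0,0,0,0,0,0.24],[0,0,0,0,0,0,0.24]]'; done | grep -v tcp_rot
python3 d.py 577 334 128 45 -1.1
```

```text
tcp_rot: [3.141, 0.79, -0.02]
contact_force: [-0.3, -0.1, 0.1]
opening: 1.003
grasp_force: 0.0
t 3.5 pos [575.4 333.7 123.5] rpy [ 3.141  0.79  -0.02 ] q [0.39 0.94 1.11 0.29 1.83 1.94] F [-0.3 -0.1  0.1] open 1.003 grip 0.0
shift m [-0.0021 -0.0004 -0.0043] turn [ 0.0004  0.0046 -0.0005]
clock: 3.8
eef_pos: [576.1, 333.9, 125.1]
contact_force: [1.0, 0.2, 0.3]
opening: 0.845
grasp_force: 0.0
clock: 4.0
eef_pos: [575.9, 333.8, 124.8]
contact_force: [0.1, 0.4, -0.3]
opening: 0.803
grasp_force: 0.0
clock: 4.2
eef_pos: [575.9, 333.8, 124.6]
contact_force: [-0.2, 0.6, -0.6]
opening: 0.762
grasp_force: 0.0
t 4.2 pos [575.9 333.8 124.6] rpy [-3.141  0.788 -0.019] q [0.39 0.94 1.11 0.29 1.83 1.94] F [-0.2  0.6 -0.6] open 0.762 grip 0.0
shift m [-0.0016 -0.0002 -0.0032] turn [-0.0002  0.0024 -0.    ]
```

```bash
(python3 -m crank '[[-0.003,0,-0.003,0,0,0,0.26],[-0.003,0,-0.003,0,0,0,0.26]]'; for i in 1; do python3 -m crank '[[0,0,0,0,0,0,0.28],[0,0,0,0,0,0,0.28]]';python3 -m crank '[[0,0,0,0,0,0,0.30],[0,0,0,0,0,0,0.30]]'; done) | grep -v -e tcp_rot -e clock
```

```text
eef_pos: [576.1, 333.9, 129.5]
contact_force: [-0.5, 0.2, 0.2]
opening: 0.735
grasp_force: 0.0
eef_pos: [575.9, 333.8, 128.8]
contact_force: [0.3, -0.6, 0.1]
opening: 0.718
grasp_force: 0.0
eef_pos: [575.8, 333.8, 128.7]
contact_force: [-0.1, 0.5, 0.1]
opening: 0.698
grasp_force: 0.0
```

```bash
(python3 -m crank '[[0,0,0,0,0,0,0.32],[0,0,0,0,0,0,0.32]]';python3 -m crank '[[0,0,0,0,0,0,0.34],[0,0,0,0,0,0,0.34]]';python3 -m crank '[[0,0,0,0,0,0,0.36],[0,0,0,0,0,0,0.36]]') | grep -v -e tcp_rot -e clock
python3 -m crank '[[0,0,0,0,0,0,0.45],[0,0,0,0,0,0,0.45],[0,0,0,0,0,0,0.45]]' 60
```

```text
eef_pos: [575.8, 333.8, 128.7]
contact_force: [0.7, -0.0, 0.8]
opening: 0.685
grasp_force: 0.0
eef_pos: [575.9, 333.8, 128.8]
contact_force: [-0.1, 0.1, -0.2]
opening: 0.659
grasp_force: 4.3
eef_pos: [576.0, 333.8, 128.9]
contact_force: [-0.1, 0.1, 1.2]
opening: 0.653
grasp_force: 21.4
clock: 5.7
eef_pos: [576.0, 333.8, 129.0]
tcp_rot: [-3.141, 0.787, -0.019]
contact_force: [2.4, 0.3, 2.4]
opening: 0.65
grasp_force: 63.3
```

```bash
(python3 -m crank '[[-0.003,0,-0.003,0,0,0,0.45],[-0.007,0,-0.007,0,0,0,0.45],[-0.014,0,-0.014,0,0,0,0.45],[-0.021,0,-0.021,0,0,0,0.45],[-0.028,0,-0.028,0,0,0,0.45]]'; python3 -m crank '[[-0.02,0,-0.02,0,0,0,0.45],[-0.04,0,-0.04,0,0,0,0.45],[-0.06,0,-0.06,0,0,0,0.45],[-0.08,0,-0.08,0,0,0,0.45],[-0.08,0,-0.08,0,0,0,0.45]]')
python3 d.py 470 0 260 0 28
python3 - <<'E'
from h import *
cv2.imwrite("pics/lift.png",np.hstack([F["scene"]["image"][150:400,300:600],F["top"]["image"][150:400,150:450]])[...,::-1])
E
```

```text
clock: 6.2
eef_pos: [576.1, 333.9, 169.6]
tcp_rot: [-3.141, 0.787, -0.019]
contact_force: [-0.7, 0.6, -1.0]
opening: 0.652
grasp_force: 63.1
clock: 6.7
eef_pos: [577.3, 334.3, 286.8]
tcp_rot: [-3.137, 0.782, -0.016]
contact_force: [1.3, -0.2, 0.2]
opening: 0.647
grasp_force: 63.1
t 6.7 pos [577.3 334.3 286.8] rpy [-3.137  0.782 -0.016] q [0.39 0.79 1.02 0.32 2.04 2.01] F [ 1.3 -0.2  0.2] open 0.647 grip 63.1
shift m [-0.0536  0.3364  0.0893] turn [-0.2014  0.7635 -0.4801]
```

View pics/lift.png

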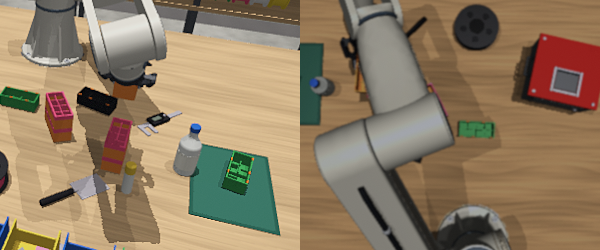

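The box is out (scene crop, at (125,90)) and the pile below still stands with its two pink-rimmed boxes. Next: carry it to the free bench and tip it upright.

```bash
python3 -m crank '[[-0.053,0.336,0.089,-0.2,0.764,-0.48,0.45],[-0.053,0.336,0.089,-0.2,0.764,-0.48,0.45],[-0.053,0.336,0.089,-0.2,0.764,-0.48,0.45],[-0.053,0.336,0.089,-0.2,0.764,-0.48,0.45],[-0.053,0.336,0.089,-0.2,0.764,-0.48,0.45]]' | tail -3
python3 d.py 340 -230 200 -45 56
```

```text
contact_force: [0.5, -0.6, 0.1]
opening: 0.642
grasp_force: 63.2
t 7.3 pos [498.9  94.7 262.5] rpy [-3.111  0.149  0.404] q [ 0.19  0.24  1.77 -0.    1.28  1.36] F [ 0.5 -0.6  0.1] open 0.642 grip 63.2
shift m [-0.2615  0.239   0.0951] turn [ 0.1588  0.8984 -0.5778]
```

```bash
python3 -m crank '[[-0.261,0.239,0.095,0.159,0.898,-0.578,0.45],[-0.261,0.239,0.095,0.159,0.898,-0.578,0.45],[-0.261,0.239,0.095,0.159,0.898,-0.578,0.45],[-0.261,0.239,0.095,0.159,0.898,-0.578,0.45],[-0.261,0.239,0.095,0.159,0.898,-0.578,0.45]]' | tail -3
python3 d.py 340 -230 200 -45 56
```

```text
contact_force: [-0.5, -0.1, -0.5]
opening: 0.644
grasp_force: 63.4
t 7.8 pos [419.7 -63.6 231. ] rpy [-3.025 -0.312  0.661] q [-0.4   0.03  2.13  0.4   0.97  0.26] F [-0.5 -0.1 -0.5] open 0.644 grip 63.4
shift m [-0.1665  0.0795 -0.0306] turn [ 0.053   0.4522 -0.2994]
```

```bash
python3 -m crank '[[-0.166,0.08,-0.031,0.053,0.452,-0.3,0.45],[-0.166,0.08,-0.031,0.053,0.452,-0.3,0.45],[-0.166,0.08,-0.031,0.053,0.452,-0.3,0.45],[-0.166,0.08,-0.031,0.053,0.452,-0.3,0.45],[-0.166,0.08,-0.031,0.053,0.452,-0.3,0.45]]' | tail -3
python3 d.py 340 -230 120 -45 56
python3 - <<'E'
from h import *
cv2.imwrite("pics/pre.png",np.hstack([F["scene"]["image"][100:300,100:400],F["top"]["image"][200:400,300:600]])[...,::-1])
E
```

```text
contact_force: [1.4, -0.4, -0.6]
opening: 0.652
grasp_force: 63.5
t 8.3 pos [ 348.  -216.3  203.4] rpy [-3.117 -0.748  0.945] q [-1.06  0.29  2.1   0.69  1.25 -0.84] F [ 1.4 -0.4 -0.6] open 0.652 grip 63.5
shift m [-0.0683  0.0027  0.0503] turn [-0.0019  0.0367 -0.0237]
```

View pics/pre.png

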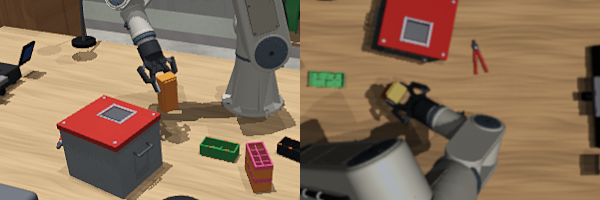

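```bash
python3 -m crank '[[-0.068,0.003,0.05,-0.002,0.036,-0.024,0.45],[-0.068,0.003,0.05,-0.002,0.036,-0.024,0.45],[-0.068,0.003,0.05,-0.002,0.036,-0.024,0.45],[-0.068,0.003,0.05,-0.002,0.036,-0.024,0.45]]' | tail -3
python3 d.py 340 -230 94 -44.9 56
```

```text
contact_force: [0.2, -0.5, -0.1]
opening: 0.647
grasp_force: 63.4
t 8.8 pos [ 340.5 -228.7  120.7] rpy [-3.133 -0.782  0.969] q [-1.1   0.47  2.11  0.74  1.14 -1.03] F [ 0.2 -0.5 -0.1] open 0.647 grip 63.4
shift m [-0.0198  0.0004  0.018 ] turn [-0.0032  0.0017 -0.0059]
```

```bash
python3 -m crank '[[-0.01,0,0.009,-0.003,0.002,-0.006,0.45],[-0.0198,0,0.018,-0.003,0.002,-0.006,0.45],[-0.0198,0,0.018,-0.003,0.002,-0.006,0.45],[-0.0198,0,0.018,-0.003,0.002,-0.006,0.45]]' | grep -e eef -e contact
for i in 1 2 3; do case $i in
1) python3 -m crank '[[-0.0014,0,0.0014,0,0,0,0.45],[-0.0014,0,0.0014,0,0,0,0.45]]';;
2) python3 -m crank '[[-0.0014,0,0.0014,0,0,0,0.45],[-0.0014,0,0.0014,0,0,0,0.45]]';;
3) python3 -m crank '[[-0.0014,0,0.0014,0,0,0,0.45],[-0.0014,0,0.0014,0,0,0,0.45]]';; esac; done | grep -e eef -e contact
```

```text
eef_pos: [340.2, -230.7, 94.6]
contact_force: [0.1, -0.3, -0.9]
eef_pos: [340.0, -231.1, 92.3]
contact_force: [-0.1, 0.3, -0.2]
eef_pos: [339.8, -231.0, 89.9]
contact_force: [-0.2, 0.5, -1.1]
eef_pos: [339.8, -230.9, 87.8]
contact_force: [-0.1, -0.5, -1.1]
```

```bash
(python3 -m crank '[[-0.0014,0,0.0014,0,0,0,0.45],[-0.0014,0,0.0014,0,0,0,0.45]]'
python3 -m crank '[[-0.001,0,0.001,0,0,0,0.45],[-0.001,0,0.001,0,0,0,0.45]]'
python3 -m crank '[[-0.001,0,0.001,0,0,0,0.45],[-0.001,0,0.001,0,0,0,0.45]]')| grep -e eef -e contact
```

```text
eef_pos: [339.8, -230.9, 85.8]
contact_force: [-0.3, 0.5, -0.9]
eef_pos: [339.8, -231.0, 84.4]
contact_force: [-0.0, 0.3, -0.6]
eef_pos: [340.0, -230.9, 83.8]
contact_force: [-1.5, -0.1, 7.3]
```

```bash
python3 -m crank '[[0.0003,0,-0.0003,0,0,0,0.40],[0.0003,0,-0.0003,0,0,0,0.36],[0.0003,0,-0.0003,0,0,0,0.33],[0.0003,0,-0.0003,0,0,0,0.30],[0.0003,0,-0.0003,0,0,0,0.2]]' | grep -e eef -e contact -e open -e grasp
python3 -m crank '[[0,0,0,0,0,0,0],[0,0,0,0,0,0,0],[0,0,0,0,0,0,0],[0,0,0,0,0,0,0]]'| grep -e eef -e contact -e open
python3 -m crank '[[0,0,-0.02,0,0,0,0],[0,0,-0.05,0,0,0,0],[0,0,-0.09,0,0,0,0],[0,0,-0.13,0,0,0,0],[0,0,-0.13,0,0,0,0]]'| grep -e eef -e contact -e open
python3 d.py 349 -217 210 0 56
python3 - <<'E'
from h import *
np.set_printoptions(precision=1,suppress=True)
o=[]
for n,x,y in(("top",345,265),("scene",235,135)):
    im=F[n]["image"][...,::-1];o.append(cv2.resize(im[y:y+80,x:x+80],(400,400),interpolation=cv2.INTER_CUBIC))
cv2.imwrite("pics/stood.png",np.hstack(o))
print(proj("top",[349,-217,124]),proj("scene",[349,-217,124]))
E
```

```text
eef_pos: [339.9, -231.0, 83.5]
contact_force: [-0.1, -0.3, 0.4]
opening: 0.797
grasp_force: 0.0
eef_pos: [339.8, -231.0, 83.6]
contact_force: [-0.1, 0.3, 0.0]
opening: 0.999
eef_pos: [288.1, -310.9, 178.3]
contact_force: [0.8, -0.4, -0.8]
opening: 1.001
t 11.8 pos [ 288.1 -310.9  178.3] rpy [ 3.13  -0.778  0.984] q [-1.26  0.42  1.98  0.61  1.33 -1.  ] F [ 0.8 -0.4 -0.8] open 1.001 grip 0.0
shift m [ 0.102 -0.002  0.056] turn [ 0.0088 -0.7782  0.0017]
[[389.1 292.1]] [[266.1 206.6]]
```

View pics/stood.png

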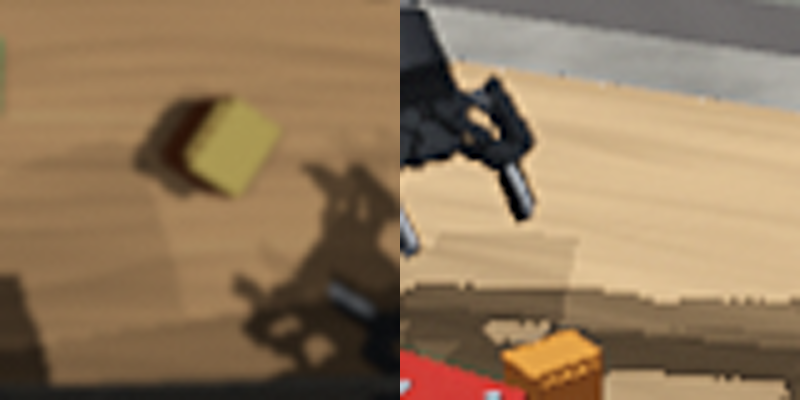

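```bash
python3 - <<'E'
from h import *
print(on_z("top",(392,294.2),124),on_z("scene",(265.6,205.6),124),tri({"top":(392,294.2),"scene":(265.6,205.6)}))
p=[on_z("top",(345+a/5,265+b/5),124) for a,b in((234,96),(283,130),(234,197),(188,160))];print(np.round(p,1).tolist())
E
python3 d.py 343.5 -226 170 0 55.6
```

```text
[ 342.17300137 -226.68195489] [ 343.34284914 -221.47941798] (array([ 341.40901888, -224.88766138,  122.62151944]), np.float64(0.6641490304784838))
[[375.3, -226.2], [353.1, -258.9], [308.5, -225.8], [332.6, -195.2]]
t 12.0 pos [ 288.4 -305.7  175.1] rpy [ 3.139 -0.783  0.98 ] q [-1.26  0.42  1.99  0.61  1.33 -1.  ] F [-0.6 -0.4  0.3] open 0.997 grip 0.0
shift m [0.065  0.0012 0.072 ] turn [-0.0012 -0.7835  0.008 ]
```

```bash
python3 -m crank '[[0.02,0,0,-0.001,-0.784,0.008,0],[0.086,0.001,0.051,-0.001,-0.784,0.008,0],[0.086,0.001,0.051,-0.001,-0.784,0.008,0],[0.086,0.001,0.051,-0.001,-0.784,0.008,0],[0.086,0.001,0.051,-0.001,-0.784,0.008,0]]'| tail -3
python3 d.py 343 -226 170 0 55.7
```

```text
contact_force: [-0.5, 0.3, -0.4]
opening: 1.002
grasp_force: 0.0
t 12.5 pos [ 343.7 -225.3  200.3] rpy [ 3.139 -0.056  0.973] q [-0.63  0.08  2.12  0.07  0.95 -0.07] F [-0.5  0.3 -0.4] open 1.002 grip 0.0
shift m [-0.0027 -0.0003  0.0302] turn [ 0.0025 -0.0565  0.0009]
```

```bash
python3 -m crank '[[-0.001,0,0.01,0.0025,-0.056,0.001,0],[-0.003,0,0.035,0.0025,-0.056,0.001,0],[-0.0056,0,0.065,0.0025,-0.056,0.001,0],[-0.0056,0,0.082,0.0025,-0.056,0.001,0],[-0.0056,0,0.082,0.0025,-0.056,0.001,0]]'| tail -3
python3 d.py 343 -226 118 0 55.7
(python3 -m crank '[[0,0,0,0,0,0,0.2],[0,0,0,0,0,0,0.24],[0,0,0,0,0,0,0.26],[0,0,0,0,0,0,0.26]]' 20
python3 -m crank '[[0,0,0,0,0,0,0.28],[0,0,0,0,0,0,0.28]]'
python3 -m crank '[[0,0,0,0,0,0,0.3],[0,0,0,0,0,0,0.3]]')|grep -v -e tcp_rot
```

```text
contact_force: [-0.2, -0.5, -0.5]
opening: 1.0
grasp_force: 0.0
t 13.0 pos [ 340.9 -225.   115.3] rpy [-3.132 -0.005  0.972] q [-0.59  0.23  2.19  0.01  0.73  0.  ] F [-0.2 -0.5 -0.5] open 1.0 grip 0.0
shift m [ 0.0004  0.0022 -0.0028] turn [-0.0091 -0.0054 -0.0006]
clock: 13.4
eef_pos: [343.4, -227.7, 118.7]
contact_force: [-0.9, 0.4, -0.2]
opening: 0.742
grasp_force: 0.0
clock: 13.6
eef_pos: [343.1, -227.5, 118.3]
contact_force: [1.1, -0.1, 0.3]
opening: 0.723
grasp_force: 0.0
clock: 13.8
eef_pos: [342.9, -227.4, 118.1]
contact_force: [-0.3, -0.9, 1.9]
opening: 0.699
grasp_force: 0.1
```

```bash
(python3 -m crank '[[0,0,0,0,0,0,0.32],[0,0,0,0,0,0,0.33],[0,0,0,0,0,0,0.34]]'
python3 -m crank '[[0,0,0,0,0,0,0.36],[0,0,0,0,0,0,0.4],[0,0,0,0,0,0,0.45],[0,0,0,0,0,0,0.45]]' 60
python3 -m crank '[[0,0,-0.005,0,0,0,0.45],[0,0,-0.02,0,0,0,0.45],[0,0,-0.05,0,0,0,0.45],[0,0,-0.1,0,0,0,0.45],[0,0,-0.15,0,0,0,0.45]]')|grep -v -e tcp_rot
python3 d.py 545 -293 340 0 -12
python3 - <<'E'
from h import *
np.set_printoptions(precision=4,suppress=True)
# yaw check from lid corners (pixels)
p=[on_z("top",q,195) for q in[(391,183),(458,199),(446,259),(379,244)]];p=np.array(p)
print(p.round(1).tolist(),[np.arctan2(*(a-b)[::-1]) for a,b in((p[0],p[3]),(p[1],p[2]))],[np.arctan2(-(a-b)[0],(a-b)[1]) for a,b in((p[0],p[1]),(p[3],p[2]))])
E
```

```text
clock: 14.1
eef_pos: [342.9, -227.4, 118.0]
contact_force: [-1.0, 0.8, 1.1]
opening: 0.653
grasp_force: 1.1
clock: 14.5
eef_pos: [342.9, -227.4, 118.4]
contact_force: [-1.5, 1.8, 8.8]
opening: 0.644
grasp_force: 61.4
clock: 15.0
eef_pos: [342.2, -227.8, 269.5]
contact_force: [0.6, -1.6, -0.8]
opening: 0.64
grasp_force: 63.6
t 15.0 pos [ 342.2 -227.8  269.5] rpy [-3.138 -0.005  0.97 ] q [-0.6  -0.01  2.04  0.01  1.12  0.  ] F [ 0.6 -1.6 -0.8] open 0.64 grip 63.6
shift m [ 0.0613  0.2039 -0.071 ] turn [-0.0063 -0.0023  1.1794]
[[703.0, -212.8], [653.6, -432.5], [457.0, -388.8], [502.8, -172.5]] [np.float64(-0.198293026298924), np.float64(-0.21862999048123938)] [np.float64(-0.22151372415005052), np.float64(-0.20842294581953202)]
```

```bash
python3 -m crank '[[0,0,-0.05,0,0,0.14,0.45],[0,0,-0.075,0,0,0.29,0.45],[0.01,0.04,-0.075,-0.006,0,0.44,0.45],[0.02,0.09,-0.075,-0.006,0,0.59,0.45],[0.03,0.14,-0.075,-0.006,0,0.74,0.45]]'| tail -3
python3 d.py 540 -292 335 0 -12.1
```

```text
contact_force: [-0.1, -1.2, -0.4]
opening: 0.643
grasp_force: 64.6
t 15.6 pos [ 474.7 -282.8  343. ] rpy [ 3.141 -0.005  0.224] q [-0.54  0.16  1.68  0.    1.3   0.8 ] F [-0.1 -1.2 -0.4] open 0.643 grip 64.6
shift m [0.0615 0.0235 0.0084] turn [-0.0001 -0.0052  0.4349]
```

```bash
python3 -m crank '[[0.0615,0.0235,0.008,0,-0.005,0.435,0.45],[0.0615,0.0235,0.008,0,-0.005,0.435,0.45],[0.0615,0.0235,0.008,0,-0.005,0.435,0.45],[0.0615,0.0235,0.008,0,-0.005,0.435,0.45],[0.0615,0.0235,0.008,0,-0.005,0.435,0.45]]'| tail -3
python3 -m crank '[[0,0,0,0,0,0,0.45],[0,0,0,0,0,0,0.45]]' >/dev/null
python3 d.py 540 -292 300 0 -12.1
python3 - <<'E'
from h import *
np.set_printoptions(precision=1,suppress=True)
s=r.sense();t=s["eef_pos"];Q=R.from_euler("xyz",s["tcp_rot"]).as_matrix()
# predicted box lower-end corners (z=TCP-118) and slot corners, drawn over the crops
o=[]
c=np.array([[19.5,28],[19.5,-28],[-19.5,-28],[-19.5,28]])
B=np.array([t+Q@[a,b,118] for a,b in c])
Rb=R.from_euler("z",-.212).as_matrix();S=np.array([545,-293,195])
SL=np.array([S+Rb@[a,b,0] for a,b in((30,38),(30,-38),(-30,-38),(-30,38))])
for n,x,y,w,h in(("top",375,195,80,80),("scene",175,145,80,80)):
    im=F[n]["image"][...,::-1];k=5
    a=cv2.resize(im[y:y+h,x:x+w],(w*k,h*k),interpolation=cv2.INTER_CUBIC)
    for P,col in((B,(255,0,0)),(SL,(0,255,0))):
        p=(proj(n,P)-[x,y]+.5)*k;cv2.polylines(a,[np.round(p).astype(int)],True,col,1)
    o.append(a)
cv2.imwrite("pics/slot.png",np.hstack(o))
E
```

```text
contact_force: [-0.8, 0.2, -1.4]
opening: 0.64
grasp_force: 64.6
t 16.3 pos [ 538.3 -291.2  335.5] rpy [-3.141  0.    -0.203] q [-0.5   0.27  1.56  0.    1.31  1.28] F [ 1.1  0.2 -0.5] open 0.646 grip 64.6
shift m [0.0018 0.0005 0.0355] turn [-0.0003  0.0003  0.0078]
```

View pics/slot.png

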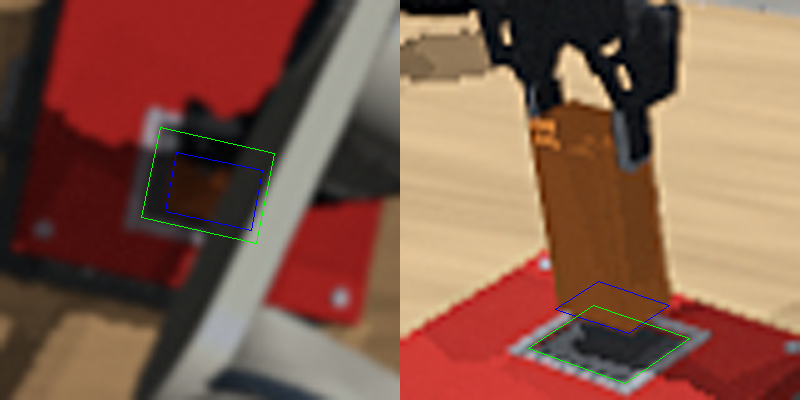

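Overlay check: the predicted box end (blue) falls inside the slot outline (green), and the outline sits evenly within the steel surround in the scene view (left 512, right 710). After a small +x correction I'll post it in steps, watching the force.

```bash
(python3 -m crank '[[0.0025,0.0005,0.005,0,0,0.009,0.45],[0.0025,0.0005,0.012,0,0,0.009,0.45],[0.0025,0.0005,0.02,0,0,0.009,0.45],[0.0025,0.0005,0.028,0,0,0.009,0.45],[0.0025,0.0005,0.028,0,0,0.009,0.45]]' 
python3 -m crank '[[0,0,0.004,0,0,0,0.45],[0,0,0.008,0,0,0,0.45],[0,0,0.012,0,0,0,0.45],[0,0,0.012,0,0,0,0.45]]')| grep -e eef -e contact -e rot
```

```text
eef_pos: [540.3, -291.8, 305.4]
tcp_rot: [-3.141, 0.003, -0.214]
contact_force: [-0.7, 0.0, -0.5]
eef_pos: [540.6, -292.0, 294.5]
tcp_rot: [-3.141, 0.002, -0.214]
contact_force: [-0.7, -0.7, -0.2]
```

```bash
(python3 -m crank '[[0,0,0.006,0,0,0,0.45],[0,0,0.012,0,0,0,0.45],[0,0,0.018,0,0,0,0.45],[0,0,0.024,0,0,0,0.45],[0,0,0.03,0,0,0,0.45]]' 
python3 -m crank '[[0,0,0.006,0,0,0,0.45],[0,0,0.012,0,0,0,0.45],[0,0,0.018,0,0,0,0.45],[0,0,0.024,0,0,0,0.45],[0,0,0.03,0,0,0,0.45]]')| grep -e eef -e contact -e rot
python3 d.py 540.5 -292 221 0 -12.1
```

```text
eef_pos: [540.9, -292.0, 264.4]
tcp_rot: [-3.141, 0.001, -0.214]
contact_force: [-0.5, -0.3, -1.4]
eef_pos: [541.0, -292.1, 234.6]
tcp_rot: [-3.141, 0.001, -0.214]
contact_force: [-0.9, 0.2, -0.2]
t 18.3 pos [ 541.  -292.1  234.6] rpy [-3.141  0.001 -0.214] q [-0.5   0.35  1.67  0.    1.12  1.29] F [-0.9  0.2 -0.2] open 0.64 grip 64.7
shift m [-0.0005  0.      0.0136] turn [-0.0005  0.0007 -0.0027]
```

```bash
python3 -m crank '[[0,0,0.005,0,0,0,0.45],[0,0,0.01,0,0,0,0.45],[0,0,0.0135,0,0,0,0.45],[0,0,0.0135,0,0,0,0.45]]'| grep -e eef -e contact
python3 -m crank '[[0,0,0,0,0,0,0],[0,0,0,0,0,0,0],[0,0,0,0,0,0,0],[0,0,0,0,0,0,0],[0,0,0,0,0,0,0]]'| grep -e eef -e contact -e open
python3 -m crank '[[0,0,-0.02,0,0,0,0],[0,0,-0.05,0,0,0,0],[0,0,-0.1,0,0,0,0],[-0.03,0.03,-0.15,0,0,0,0],[-0.08,0.03,-0.15,0,0,0,0]]'| grep -e eef -e contact
python3 -m crank '[[-0.05,0,0,0,0,0,0],[-0.1,0,0,0,0,0,0],[-0.15,0,0,0,0,0,0],[-0.15,0,0,0,0,0,0],[-0.15,0,0,0,0,0,0]]'| grep -e eef -e contact
python3 - <<'E'
from h import *
o=[cv2.resize(F["scene"]["image"][180:300,145:305],(400,300)),cv2.resize(F["top"]["image"][165:285,345:505],(400,300))]
cv2.imwrite("pics/end.png",np.vstack([np.hstack(o),np.hstack([cv2.resize(F[n]["image"],(400,300),interpolation=cv2.INTER_AREA) for n in("scene","top")])])[...,::-1])
E
```

```text
eef_pos: [540.7, -292.0, 221.1]
contact_force: [0.0, 0.8, -1.4]
eef_pos: [541.0, -292.1, 221.8]
contact_force: [-0.4, 0.9, -0.5]
opening: 0.997
eef_pos: [467.5, -307.6, 374.5]
contact_force: [-0.1, -0.6, 1.2]
eef_pos: [317.9, -273.5, 370.7]
contact_force: [0.1, 0.0, 0.2]
```

View pics/end.png

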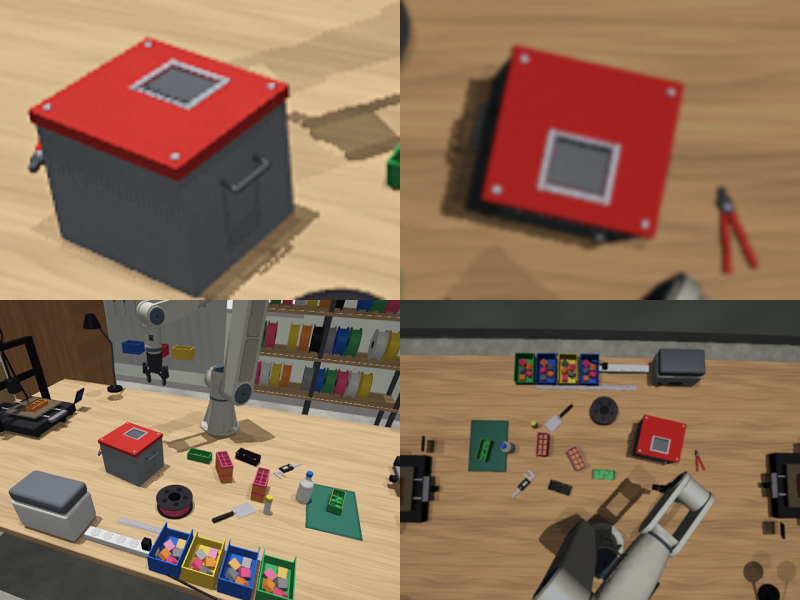

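The flap is shut level in both views (slot at (180,85) and (580,165)), the print is inside the bin, and both good piles and the bystanders are where they were. Handing in.

```bash
python3 -c "
from rig import sign_off
print(sign_off())"
```

```text
the job is handed in; nothing more can be done
None
```

The failed print was lifted off its pile, stood on end and let go, then posted end first through the flap; before hand-in the pictures showed the flap shut, the good boxes and bystanders unmoved by eye, and about 21 s used.

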